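Pin the sprung cover half onto the casting mould

TASK

Join the two halves of the small metal casting mould: take the hinge pin from its stand and push it down through the eye of the sprung cover half, draw that eye into line with the eye of the lower half, and press the pin fully home with its collar flush on the cover. Work gently, by feel rather than force, let go of the pin, and leave the bottles and the dish where they are.

Things in the scene. Friction and masses are not known exactly. Their poses are not given: they have to be found in the camera images.
- mould: Lower half of an aluminium casting mould, fixed to the table, about 160 x 104 mm, steel cover half lying on it. Origin: on the hinge axis at table height; z up, +x from its rounded hinge lug (x -29 to 34 mm, y within 22 mm) towards its body (x 23 to 131 mm, y within 52 mm). Its top face is at z = 28 mm. Rigid: contact above 45 N spoils the finish of either half.
- lower_eye (a point): Centre of the mouth of the lower half's eye, on its top face 28 mm above the table, hidden under the cover; axes as the mould's. The eye is a round upright hole 11 mm across and 25 mm deep. At the start solid cover lies over it.
- search_mid (a point): Fixed point of the mould, 16 mm from the hinge axis towards the mould's +x, at the height of the cover's top face (40 mm). The cover's eye (round, 11 mm across, right through the 12 mm thick cover) starts somewhere on the mould's x line through here, within 10 mm either way, so 6 to 26 mm out of line. Its position is not reported. The cover is flat round the eye.
- spring_bridge (a point): Top middle of the upright bridge at the mould's +x end, whose spring draws the cover that way. The cover slides only along the mould's x, from 2 mm past the line to 28 mm out. Spring 0.35 N/mm about a rest 16 mm out, with 4 N friction: it stays where it starts, takes about 10 N to draw into line, and slips back 4 to 5 mm if let go, so only the pin can hold it there. Rib 4 mm high 78 mm from its eye.
- pin: Steel hinge pin, about 60 g, standing loose and upright in its stand. Origin: centre of the underside of its round collar (24 mm across, 4 mm thick); z up. Below: shank 9 mm across, 34 mm long, its last 4 mm tapering to a flat 8 mm tip. Above: square grip 16 x 16 mm from z = 4 to 37 mm, faces along the pin's x and y. Pressed home, the origin is on the hinge axis, 40 mm above the table.
- pin_tip (a point): Centre of the flat lower tip of the pin, 34 mm below its origin.
- stand: Grey block 48 x 48 x 42 mm fixed to the table, with an upright 11 mm hole 37 mm deep in the middle of its top, in which the pin stands; the pin's collar rests on the top. Origin: centre of its underside.
- bottle_near: White screw-cap bottle, 39 mm across, 89 mm tall, standing beyond the stand. Origin: centre of its underside. Leave alone.
- bottle_far: White screw-cap bottle, 41 mm across, 87 mm tall, farther off. Origin: centre of its underside. Leave alone.
- dish: Clear round flat dish, 90 mm across, 16 mm tall, on the robot's side of the work. Origin: centre of its underside. Leave alone.
There are look-alikes about, which are no part of the job. Leave any green or red look-alike of the pin alone.

How it is judged:
On the way, in this order (a step that is already met when the one before it is completed fails the run):
1. the pin has been drawn out of its stand (height (world z) of pin_tip above 0.045 m), for 0.1 s.
2. the pin's tip is in the cover's eye, at least 5 mm below the cover's top face (z of pin_tip in the frame of mould below 0.035 m and x of pin_tip in the frame of mould between -0.006 and 0.03 m and y of pin_tip in the frame of mould between -0.005 and 0.005 m), for 0.1 s.
At the end, for the whole second after the job is handed in: The pin stands upright (within 0.1 rad) through both eyes, its tip within 3 mm of the lower eye's axis and the underside of its collar within 1.8 mm of the cover's top face (at most 41.8 mm above the table), at rest and released (z of pin in the frame of mould below 0.0418 m and horizontal distance between pin_tip and lower_eye below 0.003 m and angle between pin's own z axis and vertical below 0.1 rad and linear speed of pin below 0.01 m/s and contact force between the fingers and pin below 0.1 N); the robot touches nothing.
It fails at once if the mould or its cover is pushed or pressed with more than 45 N (contact force between mould and anything else above 45 N).
It fails at once if a bottle or the dish is moved by more than 15 mm (distance of any of bottle_near, bottle_far, dish from where it was at the start of the episode above 0.015 m).
It also fails if it takes over 70 s, if anything falls off the work surface, if the arm or the gripper's body presses on something with over 40 N, if the wrist force passes 120 N, or if a joint passes its speed limit or range.

ROBOT

A 6-joint arm with a two-finger parallel gripper is mounted at the origin on the work surface; the furniture and walls round the work are solid. World frame = base frame: x ahead of the robot, y to its left, z up, the work surface at z = 0. Lengths are in m, angles in rad, forces in N, time in s.
With the tool pointing down it reaches from about 0.3 to 0.875 m from the base axis. Payload 6.4 kg.
Tool frame: the origin (TCP) lies between the finger pads; the fingertips stand 19 mm ahead of it and the grasp point (between the pads) is the TCP (ctrl.tips_ahead is the z of the fingertips in the tool frame, in m); z points along the fingers, y is the line along which they close (so a half turn about z gives the same grasp; the last joint's range is limited). The gripper opens to 85 mm and grips with 20 to 120 N. Pads are 22 mm wide; open, the fingers measure 114 mm over their backs; the gripper's body (76 mm by 85 mm) begins 54 mm behind the grasp point. The pads swing forward as they close: fully open they stand 13 mm farther back than shut.
Start: joints at [0.989, 0.181, 1.607, -0, 1.354, -0.206], TCP at [0.211, 0.535, 0.211] pointing down, gripper open.
Joint ranges: [-2.99, 2.99], [-0.89, 2.07], [0.3, 2.58], [-1.14, 4.28], [0, 2.63], [-3.12, 3.12]. Speed limits (rad/s): [2.57, 2.57, 3.01, 3.14, 3.14, 3.14].

INTERFACE

Orientations are given as a unit quaternion [w, x, y, z].
In Python, from bench import readout, vision, ctrl gives the robot as it stands.
- The arm moves only by the tool play_rows, never from a script. Its arguments are lists of equal length, an entry for each row: "xyz": the shift along the tool's x, y, z in mm, a list of three; "rot": the turn, a rotation vector about the tool's x, y, z in rad, a list of three; "grip": the opening, from 0 (shut) to 1 (fully open). In form: {"xyz": [[x, y, z], ...], "rot": [[rx, ry, rz], ...], "grip": [grip, ...]}. A call has exactly 10 rows; each row is the pose to reach, as a shift and turn from the pose commanded when the call began, along the tool's axes at that moment; what a row does not reach only later rows make up. A row lasts 1/8 s, in which the tool goes at most 62.5 mm and 10.7 degrees, less where a joint would pass 70% of its speed; a pose out of reach is approached as far as the arm can. A call with a gripper value outside its range is refused whole. The fingers move at their own pace and stop on an object; the grip force is fixed at half the most. Time passes only in rows, so rows that repeat a pose let the fingers close, or fill a call up. It gives the time, the measured TCP pose, the force, the opening and the grip force at its end, in the units of the state.
- readout.get_obs(): the state, without advancing time (a new reading comes with each control period).
- vision.camera(name): name is "side" or "top"; returns a dict with "color" (400x640x3 uint8, red, green, blue), "depth" (400x640 float32, m along the optical axis (not along the pixel's ray), 0 where there is no reading), "camera_matrix" (3x3 intrinsics, pixels), "extrinsics" (4x4, takes a point from camera to world coordinates). Camera axes: x right, y down, z forward; pixel columns grow to the right and rows downward; lengths in m; the calibration is good to about 2 mm. A picture is of the moment at which its call begins.
- ctrl.hand_in(): hands the job in; it is judged then, once.
The state is a dict: "time_s": time; "q": joint angles; "dq": joint speeds; "joint_efforts": joint torques, N m; "eef_pos": TCP position; "eef_rot": TCP orientation; "wrist_force": force on the tool from outside, world axes, zero at the start; "torque": the same for the moment, N m; "opening": opening from 0.0 (shut) to 1.0 (fully open); "grasp_force": force on a finger pad.
Only numpy, scipy, OpenCV 4.12 (cv2) and the standard library are available. Lean on these libraries where they do the work, as an engineer would, in place of code of your own. Each camera call takes 0.05 s, during which the arm holds its last target. There are 200 camera calls.

## Working session

There is one attempt and no reset: what is moved stays moved. The work goes in short steps, Python scripts to look and compute and a tool call to move; the robot and the scene stay as the last step left them, time stands still between calls to the robot, and variables do not carry over. Pictures are saved under pics/ and viewed, at most 10 in all, crops included, and the job is handed in when it is done.

Besides the shell and the picture viewer there is one more tool, called in YAML: its name, and indented under it one key for each argument. play_rows: Moves the arm, as the interface text tells. Its arguments: {"type":"object","properties":{"xyz":{"type":"array","items":{"type":"array","items":{"type":"number"}}},"rot":{"type":"array","items":{"type":"array","items":{"type":"number"}}},"grip":{"type":"array","items":{"type":"number"}}},"required":["xyz","rot","grip"]}

```bash
mkdir -p pics; ls; python3 - <<'E'
from bench import readout, vision, ctrl
import cv2, numpy as np
o=readout.get_obs(); print({k:np.round(v,3) for k,v in o.items()}, ctrl.tips_ahead)
for n in("top","side"):
    c=vision.camera(n); cv2.imwrite(f"pics/{n}0.png",c["color"][...,::-1]); np.savez(f"{n}0.npz",**c)
    print(n,c["camera_matrix"].round(1).tolist(),c["extrinsics"].round(3).tolist())
E
```

```text
pics
{'time_s': np.float64(0.0), 'q': array([ 0.989,  0.182,  1.608,  0.   ,  1.354, -0.206]), 'dq': array([-0.002, -0.001, -0.001, -0.001,  0.001, -0.   ]), 'joint_efforts': array([ 1.0000e-03, -4.4488e+01, -3.5133e+01, -1.0000e-03,  9.0000e-03,
       -0.0000e+00]), 'eef_pos': array([0.211, 0.534, 0.21 ]), 'eef_rot': array([-0.   ,  0.187,  0.982, -0.001]), 'wrist_force': array([ 0.131,  0.376, -0.412]), 'torque': array([ 0.013,  0.003, -0.008]), 'grasp_force': np.float64(0.0), 'opening': np.float64(1.002)} 0.019
top [[382.0, 0.0, 321.1], [0.0, 382.0, 201.4], [0.0, 0.0, 1.0]] [[-0.022, -0.988, 0.154, 0.353], [-1.0, 0.023, 0.006, -0.196], [-0.009, -0.154, -0.988, 0.916], [0.0, 0.0, 0.0, 1.0]]
side [[465.6, 0.0, 311.7], [0.0, 465.6, 198.9], [0.0, 0.0, 1.0]] [[-0.989, -0.078, 0.123, 0.389], [-0.145, 0.605, -0.783, 0.486], [-0.013, -0.792, -0.61, 0.607], [0.0, 0.0, 0.0, 1.0]]
```

View pics/top0.png

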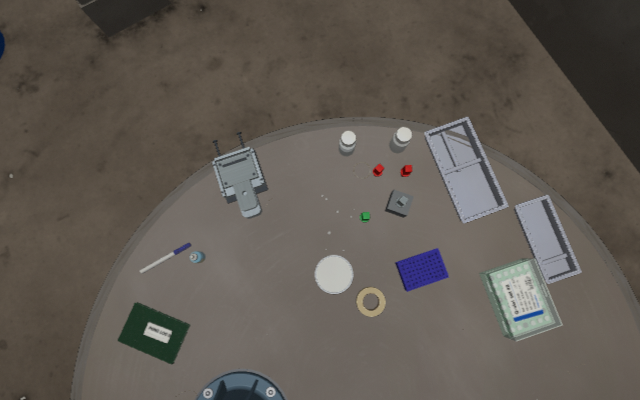

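View pics/side0.png

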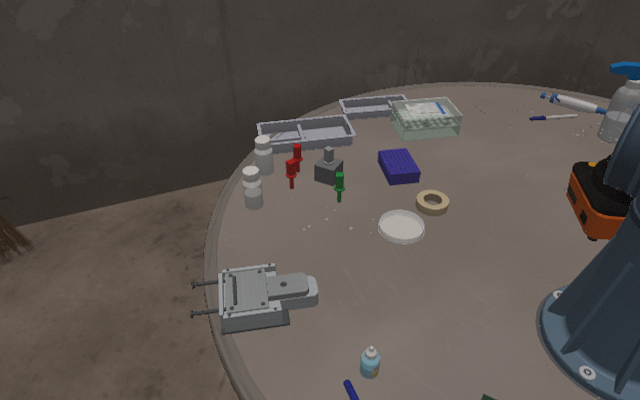

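The top view shows the mould at about (240,180), the stand with the grey pin at (399,203), green and red look-alikes at (365,216), (378,170) and (407,170), and the dish at (334,274). The side view shows the cover eye near (284,284) and the pin in its stand near (329,165). Next I'll zoom in on these.

```bash
python3 - <<'E'
import cv2, numpy as np
t=np.load("top0.npz")["color"][...,::-1]; s=np.load("side0.npz")["color"][...,::-1]
def cr(im,x,y,w,h,W=400,H=300): return cv2.resize(im[y:y+h,x:x+w],(W,H),interpolation=cv2.INTER_NEAREST)
a=np.hstack([cr(t,200,135,80,60*4//3+5,400,425),cr(t,370,170,60,64,400,425)])
b=np.hstack([cr(s,205,255,120,80,400,267)[:175+92],cr(s,300,135,60,60,400,267)])
cv2.imwrite("pics/a.png",a);cv2.imwrite("pics/b.png",b)
E
```

```text
(no output)
```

View pics/a.png

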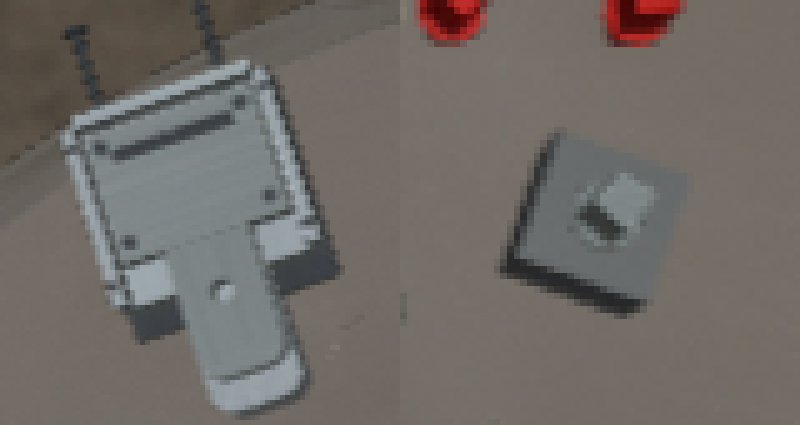

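View pics/b.png

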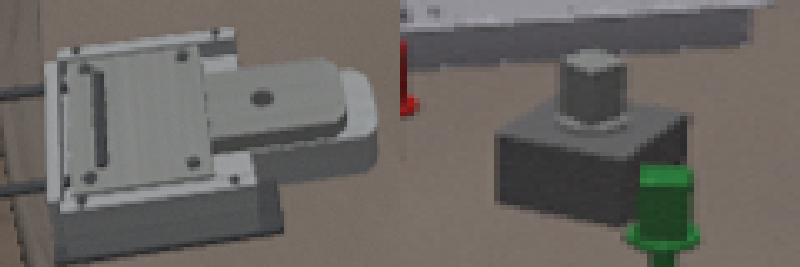

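The zooms put the cover eye at about (244.4,193.0) in the top view and (283.6,284.4) in the side view. The centre of the pin's grip top is at about (404.8,199.1) top and (329.1,148.9) side.

```bash
cat > h.py <<'E'
import numpy as np, cv2
from scipy.spatial.transform import Rotation as R
def ray(c,u,v):
    K,E=c["camera_matrix"],c["extrinsics"]
    d=E[:3,:3]@np.linalg.solve(K,[u,v,1.]); return E[:3,3],d
def plane(c,u,v,z):
    o,d=ray(c,u,v); return o+d*(z-o[2])/d[2]
def tri(c1,p1,c2,p2):
    A=np.zeros((3,3));b=np.zeros(3);L=[]
    for c,p in((c1,p1),(c2,p2)):
        o,d=ray(c,*p);d=d/np.linalg.norm(d);P=np.eye(3)-np.outer(d,d);A+=P;b+=P@o;L.append((P,o))
    x=np.linalg.solve(A,b); return x,[np.linalg.norm(P@(x-o)) for P,o in L]
def cloud(c):
    z=c["depth"];v,u=np.mgrid[:z.shape[0],:z.shape[1]]
    K=c["camera_matrix"];p=np.stack([(u-K[0,2])/K[0,0]*z,(v-K[1,2])/K[1,1]*z,z],-1)
    return p@c["extrinsics"][:3,:3].T+c["extrinsics"][:3,3]
E
python3 - <<'E'
from h import *
np.set_printoptions(precision=4,suppress=True)
T=dict(np.load("top0.npz"));S=dict(np.load("side0.npz"))
print("eye",plane(T,244.4,193,.04),plane(S,283.6,284.4,.04),tri(T,(244.4,193),S,(283.6,284.4)))
print("pintop",plane(T,404.8,199.1,.079),plane(S,329.1,148.9,.079),tri(T,(404.8,199.1),S,(329.1,148.9)))
# mould pieces by depth
for n,c,(x0,x1,y0,y1) in(("top",T,(205,280,140,225)),("side",S,(205,330,255,335))):
    p=cloud(c); m=np.zeros(p.shape[:2],bool); m[y0:y1,x0:x1]=1
    for lo,hi in((.02,.033),(.033,.045)):
        k=(m&(p[...,2]>lo)&(p[...,2]<hi)); q=p[k]
        r=cv2.minAreaRect((q[:,:2]*1e3).astype(np.float32)); print(n,lo,len(q),np.median(q[:,2]),r)
    k=(m&(p[...,2]>.018)&(p[...,2]<.05)); q=(p[k][:,:2]*1e3).astype(np.float32); print(" all",cv2.minAreaRect(q), cv2.boxPoints(cv2.minAreaRect(q)))
for n,c,(x0,x1,y0,y1) in(("top",T,(375,425,175,230)),("side",S,(305,355,135,190))):
    p=cloud(c); m=np.zeros(p.shape[:2],bool); m[y0:y1,x0:x1]=1
    for lo,hi in((.034,.044),(.07,.09)):
        k=(m&(p[...,2]>lo)&(p[...,2]<hi)); q=p[k]
        r=cv2.minAreaRect((q[:,:2]*1e3).astype(np.float32)); print(n,lo,len(q),np.median(q[:,2]),r)
# lines in top view
co=lambda x,y:plane(T,200+x/5,135+y/5,.028)
for nm,a in dict(FL=(120,300),FR=(318,232),RL=(65,130),RR=(250,62),lug=(247,413)).items(): print(nm,co(*a))
ct=lambda x,y:plane(T,370+(x-400)/6.667,170+y/6.64,.042)
st=[ct(*a) for a in((560,133),(690,180),(640,303),(512,258))]; print("stand",st,np.mean(st,0))
E
```

```text
eye [ 0.514  -0.0127  0.04  ] [ 0.5152 -0.0117  0.04  ] (array([ 0.5148, -0.0124,  0.039 ]), [np.float64(0.0006035557320276865), np.float64(0.0006035557320277422)])
pintop [ 0.4846 -0.3771  0.079 ] [ 0.4835 -0.371   0.079 ] (array([ 0.4848, -0.378 ,  0.0748]), [np.float64(0.0004876118270795582), np.float64(0.000487611827079496)])
top 0.02 435 0.027371961522803412 ((556.3298950195312, -2.1804351806640625), (197.1982421875, 100.88800811767578), 13.818167686462402)
top 0.033 1915 0.03927765832046137 ((565.4747314453125, 3.4476089477539062), (187.0015869140625, 102.15980529785156), 17.835081100463867)
 all ((558.434326171875, 1.1650772094726562), (201.8039093017578, 102.1928482055664), 17.835081100463867) [[446.7318  18.9018]
 [478.0312 -78.3798]
 [670.1368 -16.5717]
 [638.8374  80.71  ]]
side 0.02 962 0.02837612797813399 ((547.478271484375, 1.1208419799804688), (176.7976531982422, 98.44944763183594), 18.389108657836914)
side 0.033 3546 0.040437399407126706 ((557.1009521484375, 0.5172958374023438), (165.1823272705078, 105.68838500976562), 17.93310546875)
 all ((550.09326171875, -1.746025
[... 319 characters left out ...]
358566 ((483.59869384765625, -374.7181396484375), (15.727063179016113, 15.594461441040039), 48.36509323120117)
side 0.034 298 0.041498506385257816 ((493.1336669921875, -395.2236022949219), (88.63484954833984, 231.90077209472656), 3.2875895500183105)
side 0.07 100 0.0737772528224645 ((469.1064453125, -331.43902587890625), (19.70088768005371, 107.06393432617188), 20.908843994140625)
FL [0.5126 0.0381 0.028 ]
FR [ 0.5431 -0.0556  0.028 ]
RL [0.5961 0.066  0.028 ]
RR [ 0.6276 -0.0227  0.028 ]
lug [ 0.4574 -0.0224  0.028 ]
stand [array([ 0.5123, -0.3612,  0.042 ]), array([ 0.4946, -0.4054,  0.042 ]), array([ 0.4519, -0.3857,  0.042 ]), array([ 0.4686, -0.3424,  0.042 ])] [ 0.4819 -0.3737  0.042 ]
```

```bash
python3 - <<'E'
import cv2, numpy as np
t=np.load("top0.npz")["color"][...,::-1]; s=np.load("side0.npz")["color"][...,::-1]
def cr(im,x,y,w,h,k): return cv2.resize(cv2.convertScaleAbs(im[y:y+h,x:x+w],alpha=1.5,beta=-60),(w*k,h*k),interpolation=cv2.INTER_CUBIC)
a=np.hstack([cr(t,390,187,25,30,16),cr(s,316,140,25,30,16)])
cv2.imwrite("pics/c.png",a)
E
```

```text
(no output)
```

View pics/c.png

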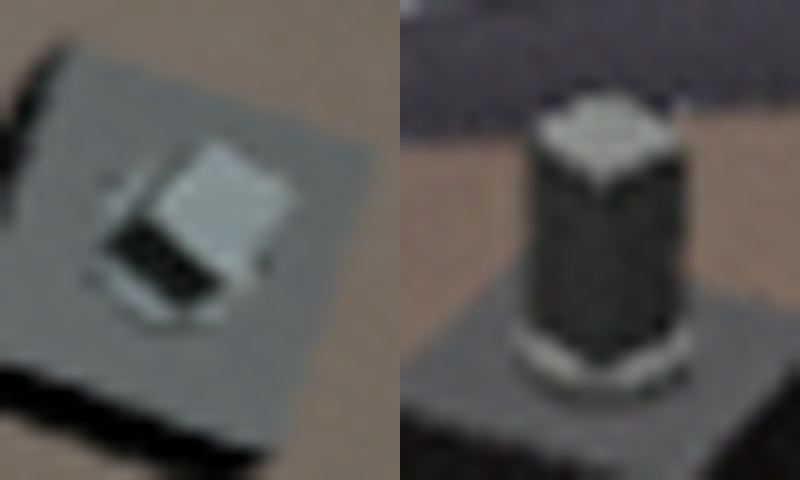

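The enlarged crop shows the top face of the grip as a diamond. Its corners in the top-view crop are (215,140), (295,200), (230,280) and (150,212), and its centre in the side-view crop is about (606,135).

```bash
cat >> h.py <<'E'
def shift(o,xyz,yaw):
    "shift mm and rotvec (tool frame) to reach TCP xyz, tool down, tool y at yaw (deg, mod 180)"
    R0=R.from_quat(np.roll(o["eef_rot"],-1)); best=None
    for a in(yaw,yaw+180):
        a=np.radians(a);y=np.array([np.cos(a),np.sin(a),0]);z=np.array([0,0,-1.]);M=np.stack([np.cross(y,z),y,z],1)
        rv=(R0.inv()*R.from_matrix(M)).as_rotvec()
        if best is None or np.linalg.norm(rv)<np.linalg.norm(best): best=rv
    return (R0.inv().apply(np.array(xyz)-o["eef_pos"])*1e3).round(1),best.round(3)
E
python3 - <<'E'
from h import *
from bench import readout
np.set_printoptions(precision=4,suppress=True)
T=dict(np.load("top0.npz"));S=dict(np.load("side0.npz"))
f=lambda x,y:(390+(x+.5)/16-.5,187+(y+.5)/16-.5)
c=[plane(T,*f(*a),.079)[:2] for a in((215,140),(295,200),(230,280),(150,212))]
d=np.diff(c+[c[0]],axis=0); print(np.degrees(np.arctan2(d[:,1],d[:,0]))%90,np.linalg.norm(d,axis=1),np.mean(c,0))
g=(316+206.5/16-.5,140+135.5/16-.5)
print(plane(S,*g,.079),tri(T,f(222,208),S,g))
print(shift(readout.get_obs(),[.4833,-.375,.16],50))
l=(205+376/3.333-.3,255+100/3.333-.3);print(plane(S,*l,.028))
E
```

```text
[50.6359 48.817  47.1211 46.0386] [0.0137 0.0146 0.0144 0.0137] [ 0.4837 -0.374 ]
[ 0.4854 -0.3747  0.079 ] (array([ 0.4845, -0.3739,  0.0794]), [np.float64(0.0008564041553672711), np.float64(0.0008564041553671119)])
(array([-587.4, -745.9,   50.8]), array([-0.002, -0.   ,  0.322]))
[ 0.4624 -0.029   0.028 ]
```

play_rows:
  xyz:
    - [-587,-746,50]
    - [-587,-746,50]
    - [-587,-746,50]
    - [-587,-746,50]
    - [-587,-746,50]
    - [-587,-746,50]
    - [-587,-746,50]
    - [-587,-746,50]
    - [-587,-746,50]
    - [-587,-746,50]
  rot:
    - [0,0,0.357]
    - [0,0,0.357]
    - [0,0,0.357]
    - [0,0,0.357]
    - [0,0,0.357]
    - [0,0,0.357]
    - [0,0,0.357]
    - [0,0,0.357]
    - [0,0,0.357]
    - [0,0,0.357]
  grip: [0.6,0.6,0.6,0.6,0.6,0.6,0.6,0.6,0.6,0.6]

```text
time_s: 1.35
eef_pos: [0.3901, -0.0652, 0.1778]
eef_rot: [0.0, 0.359, 0.933, 0.0]
wrist_force: [1.0, 1.9, 0.2]
opening: 0.603
grasp_force: 0.0
```

```bash
python3 -c "
from h import *
from bench import readout
o=readout.get_obs();print(o['eef_pos'],o['q'],o['opening'],o['wrist_force'],shift(o,[.484,-.3742,.16],48))"
```

```text
[ 0.3901456  -0.06517778  0.17780422] [-4.68213903e-01 -2.15294907e-01  2.06571778e+00  3.27873873e-04
  1.29038190e+00 -1.30557296e+00] 0.6034151297797921 [1.01305733 1.86242006 0.18018378] (array([-276.6, -166.7,   17.9]), array([ 0.001,  0.001, -0.   ]))
```

play_rows:
  xyz:
    - [-276.5,-166.5,18]
    - [-276.5,-166.5,18]
    - [-276.5,-166.5,18]
    - [-276.5,-166.5,18]
    - [-276.5,-166.5,18]
    - [-276.5,-166.5,18]
    - [-276.5,-166.5,18]
    - [-276.5,-166.5,18]
    - [-276.5,-166.5,18]
    - [-276.5,-166.5,18]
  rot:
    - [0,0,0]
    - [0,0,0]
    - [0,0,0]
    - [0,0,0]
    - [0,0,0]
    - [0,0,0]
    - [0,0,0]
    - [0,0,0]
    - [0,0,0]
    - [0,0,0]
  grip: [0.6,0.6,0.6,0.6,0.6,0.6,0.6,0.6,0.6,0.6]

```text
time_s: 2.6
eef_pos: [0.4844, -0.3709, 0.1604]
eef_rot: [0.0, 0.358, 0.934, -0.0]
wrist_force: [0.7, -0.7, 1.1]
opening: 0.599
grasp_force: 0.0
```

```bash
python3 -c "
from h import *
from bench import readout
o=readout.get_obs();print(o['eef_pos'],o['q'],o['opening'],o['wrist_force'],shift(o,[.484,-.3742,.068],48))"
```

```text
[ 0.48437667 -0.37093912  0.16039159] [-8.47845982e-01  3.03785373e-01  1.56254912e+00 -6.21433078e-08
  1.27454440e+00 -1.68686177e+00] 0.5993825066602056 [ 0.65287651 -0.70695764  1.07479242] (array([-1.8, -2.7, 92.4]), array([-0.   ,  0.001,  0.001]))
```

play_rows:
  xyz:
    - [0,0,25]
    - [0,0,50]
    - [0,0,50]
    - [0,0,50]
    - [0,0,50]
    - [0,0,50]
    - [0,0,50]
    - [0,0,50]
    - [0,0,50]
    - [0,0,50]
  rot:
    - [0,0,0]
    - [0,0,0]
    - [0,0,0]
    - [0,0,0]
    - [0,0,0]
    - [0,0,0]
    - [0,0,0]
    - [0,0,0]
    - [0,0,0]
    - [0,0,0]
  grip: [0.6,0.6,0.6,0.6,0.6,0.6,0.6,0.6,0.6,0.6]

```text
time_s: 3.85
eef_pos: [0.4841, -0.3717, 0.1098]
eef_rot: [-0.0, 0.358, 0.934, 0.0]
wrist_force: [-0.1, -0.1, -0.6]
opening: 0.602
grasp_force: 0.0
```

```bash
python3 -c "
from h import *
from bench import readout
o=readout.get_obs();print(o['eef_pos'],o['dq'].round(3),o['wrist_force'],shift(o,[.484,-.3742,.068],48))"
```

```text
[ 0.48413031 -0.3717184   0.10976867] [ 0.001  0.    -0.001 -0.    -0.001 -0.002] [-0.10802959 -0.13623422 -0.61635279] (array([-1.6, -1.9, 41.8]), array([ 0., -0.,  0.]))
```

play_rows:
  xyz:
    - [-1.6,-1.9,15]
    - [-1.6,-1.9,30]
    - [-1.6,-1.9,42]
    - [-1.6,-1.9,42]
    - [-1.6,-1.9,42]
    - [-1.6,-1.9,42]
    - [-1.6,-1.9,42]
    - [-1.6,-1.9,42]
    - [-1.6,-1.9,42]
    - [-1.6,-1.9,42]
  rot:
    - [0,0,0]
    - [0,0,0]
    - [0,0,0]
    - [0,0,0]
    - [0,0,0]
    - [0,0,0]
    - [0,0,0]
    - [0,0,0]
    - [0,0,0]
    - [0,0,0]
  grip: [0.6,0.6,0.6,0.6,0,0,0,0,0,0]

```text
time_s: 5.1
eef_pos: [0.4841, -0.3742, 0.0678]
eef_rot: [0.0, 0.358, 0.934, -0.0]
wrist_force: [0.2, -0.3, 0.2]
opening: -0.001
grasp_force: 0.0
```

The gripper shut on nothing, so I'm looking.

```bash
python3 - <<'E'
from bench import vision
import cv2, numpy as np
out=[]
for n,(x,y,w,h) in (("top",(360,160,80,80)),("side",(270,100,120,120))):
    c=vision.camera(n); np.savez(f"{n}1.npz",**c)
    out.append(cv2.resize(c["color"][y:y+h,x:x+w,::-1],(400,400),interpolation=cv2.INTER_CUBIC))
cv2.imwrite("pics/d.png",np.hstack(out))
E
```

```text
(no output)
```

View pics/d.png

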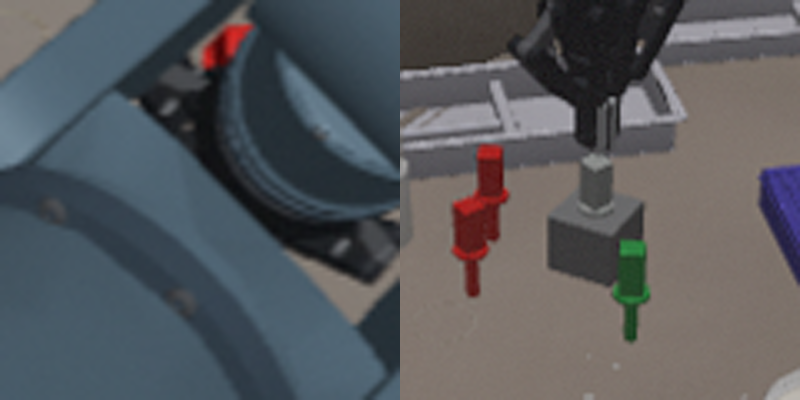

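```bash
python3 - <<'E'
from h import *
from bench import readout
o=readout.get_obs(); print(o["eef_pos"],o["q"],o["opening"])
S=dict(np.load("side1.npz"));S0=dict(np.load("side0.npz"))
print(abs(S["extrinsics"]-S0["extrinsics"]).max())
def proj(c,p):
    q=np.linalg.inv(c["extrinsics"])@np.append(p,1);q=c["camera_matrix"]@q[:3];return q[:2]/q[2],q[2]
for z in(.049,.068,.1):print(z,proj(S,[.4841,-.3742,z]))
p=cloud(S)
for v,u in((139,330),(135,330),(130,331),(150,329),(142,328),(120,330)):print(u,v,p[v,u].round(4),S["depth"][v,u])
E
```

```text
[ 0.48407073 -0.37421311  0.06778698] [-8.51816838e-01  4.19160774e-01  1.61484120e+00 -3.44308966e-05
  1.10765479e+00 -1.68982969e+00] -0.001176850229806668
0.0
0.049 (array([328.87089204, 159.80872371]), np.float64(1.0259945516988098))
0.068 (array([328.9529854 , 152.45413333]), np.float64(1.0143996142588578))
0.1 (array([329.09557327, 139.67995369]), np.float64(0.9948712985705175))
330 139 [ 0.4809 -0.3623  0.1088] 0.979758
330 135 [ 0.4811 -0.3637  0.1176] 0.9755631
331 130 [ 0.4798 -0.3693  0.1265] 0.97433233
329 150 [ 0.4834 -0.3683  0.0779] 1.0036334
328 142 [ 0.4852 -0.3638  0.1003] 0.9867342
330 120 [ 0.4804 -0.3532  0.1583] 0.9423635
```

```bash
python3 - <<'E'
from h import *
np.set_printoptions(linewidth=200,suppress=True)
S=dict(np.load("side1.npz"));p=cloud(S)
print("z mm");print((p[118:160:2,320:342:1,2]*1e3).round().astype(int))
print("y mm");print((p[118:160:2,320:342:1,1]*1e3).round().astype(int))
c=cv2.resize(S["color"][100:160,300:360,::-1],(600,600),interpolation=cv2.INTER_NEAREST);cv2.imwrite("pics/e.png",c)
E
```

```text
z mm
[[154 154 155 156 158 158 158 163 162 164 161 160 160 154 154 155 157 154 155 145 147 146]
 [147 149 147 152 154 154 155 157 160 158 158 156 155 152 150 150 149 147 142 143 142 141]
 [159 144 144 142 141 141 151 154 154 153 150 150 140 144 144 145 144 143 138 139 140 139]
 [155 154 152 143 142 141 146 147 147 146 145 144 140 142 144 138 139 138 134   7   7   8]
 [148 149 148 146 146 141 143 142 141 140 140 139 136 136 136 136 135 132   3   2   5   4]
 [144 144 144 144 142 141 138 137 137 136 136 136 131 130 132 130 128   2   2   2   5   3]
 [139 139 138 139 138 132 133 131 133 132 129 126 126 127 127 120   1   3   4   3   1   2]
 [  4   3 121 121 125 125 125 127 124 124 126 124 123 123 122 116   3   3   4   2   3   2]
 [  2   3 116 118 117 120 119 119 119 119 121 120 118 117 116 112   3   1  -1   3   1   3]
 [  3   3 111 112 115 115 117 116 116 115 115 116 113 111 110 107  35  34  33  34  33  35]
 [ 34  35 107 108 110 110 111 112 108 109 111 111 108 105 106 103  27  24  26  26 607  23]
 [ 25  25 100 103 102 106 106 107 103 104 106 104 103 102 102  21  22  21  20  20  17  19]
 [ 
[... 2495 characters left out ...]
 -512 -513 -515 -516]
 [-498 -501 -499 -502 -374 -370 -368 -369 -371 -374 -372 -374 -375 -377 -504 -503 -503 -505 -501 -506 -504 -506]
 [-490 -492 -492 -491 -376 -371 -367 -365 -367 -368 -368 -371 -371 -375 -496 -492 -494 -496 -494 -495 -492 -497]
 [-479 -483 -486 -480 -369 -370 -367 -365 -367 -365 -365 -371 -372 -376 -486 -486 -485 -487 -488 -489 -488 -484]
 [-473 -472 -475 -475 -373 -370 -366 -366  486 -367 -368 -372 -373 -376 -477 -476 -475 -476 -476 -472 -481 -480]
 [-461 -465 -398 -395 -376 -373 -369 -368 -365 -368 -370 -371 -375 -377 -469 -468 -469 -466 -466 -470 -464 -469]
 [-388 -391 -389 -391 -371 -369 -369 -367 -365 -368 -367 -371 -375 -378 -390 -394 -391 -391 -393 -459 -458 -460]]
```

View pics/e.png

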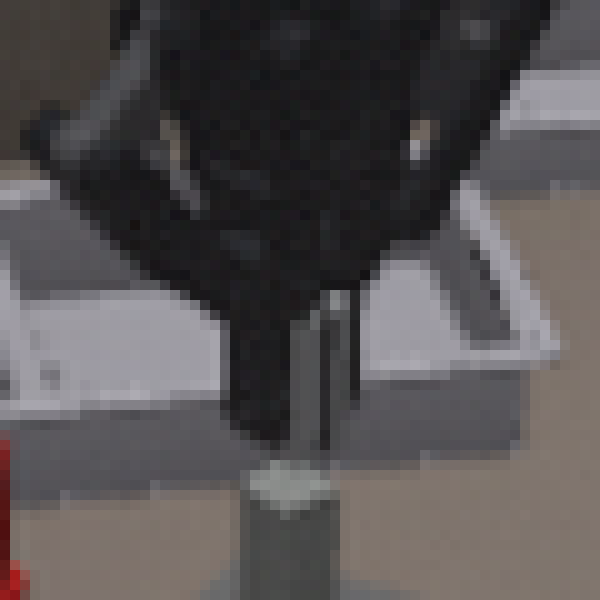

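The closed fingertips are right above the pin, centred on it, at z≈0.088. The reported pose implies 0.049, so the true tip height is about 39 mm above that. I'll go by what the camera shows: open, go down 33 mm more with force checks, and close.

play_rows:
  xyz:
    - [0,0,0]
    - [0,0,0]
    - [0,0,0]
    - [0,0,0]
    - [0,0,0]
    - [0,0,5]
    - [0,0,10]
    - [0,0,15]
    - [0,0,20]
    - [0,0,20]
  rot:
    - [0,0,0]
    - [0,0,0]
    - [0,0,0]
    - [0,0,0]
    - [0,0,0]
    - [0,0,0]
    - [0,0,0]
    - [0,0,0]
    - [0,0,0]
    - [0,0,0]
  grip: [0.6,0.6,0.6,0.6,0.6,0.6,0.6,0.6,0.6,0.6]

```text
time_s: 6.45
eef_pos: [0.4838, -0.3739, 0.0471]
eef_rot: [-0.001, 0.358, 0.934, 0.0]
wrist_force: [0.2, 0.9, -0.1]
opening: 0.599
grasp_force: 0.0
```

```bash
python3 - <<'E'
from bench import vision, readout
import cv2, numpy as np
print(readout.get_obs()["wrist_force"])
c=vision.camera("side"); np.savez("side2.npz",**c)
cv2.imwrite("pics/f.png",cv2.resize(c["color"][105:185,290:370,::-1],(600,600),interpolation=cv2.INTER_NEAREST))
E
```

```text
[ 0.20066503  0.85490596 -0.09535897]
```

View pics/f.png

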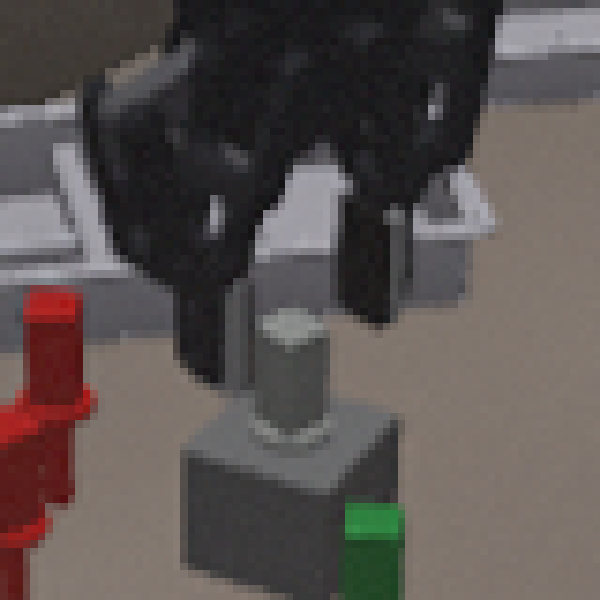

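The side view shows both fingers either side of the pin, pads at crop (240,330) and (370,260), clear of the stand and the red and green pins. Going 16 mm lower, then closing.

play_rows:
  xyz:
    - [0,0,8]
    - [0,0,16]
    - [0,0,16]
    - [0,0,16]
    - [0,0,16]
    - [0,0,16]
    - [0,0,16]
    - [0,0,16]
    - [0,0,16]
    - [0,0,16]
  rot:
    - [0,0,0]
    - [0,0,0]
    - [0,0,0]
    - [0,0,0]
    - [0,0,0]
    - [0,0,0]
    - [0,0,0]
    - [0,0,0]
    - [0,0,0]
    - [0,0,0]
  grip: [0.6,0.6,0.6,0,0,0,0,0,0,0]

```text
time_s: 7.75
eef_pos: [0.4844, -0.3745, 0.0322]
eef_rot: [0.0, 0.358, 0.934, -0.0]
wrist_force: [-0.7, -0.1, 4.4]
opening: 0.174
grasp_force: 58.8
```

Gripped (opening 0.174, 59 N). Lifting straight up.

play_rows:
  xyz:
    - [0,0,-10]
    - [0,0,-20]
    - [0,0,-35]
    - [0,0,-50]
    - [0,0,-75]
    - [0,0,-100]
    - [0,0,-125]
    - [0,0,-140]
    - [0,0,-140]
    - [0,0,-140]
  rot:
    - [0,0,0]
    - [0,0,0]
    - [0,0,0]
    - [0,0,0]
    - [0,0,0]
    - [0,0,0]
    - [0,0,0]
    - [0,0,0]
    - [0,0,0]
    - [0,0,0]
  grip: [0,0,0,0,0,0,0,0,0,0]

```text
time_s: 9.0
eef_pos: [0.4836, -0.3737, 0.1708]
eef_rot: [-0.001, 0.358, 0.934, 0.0]
wrist_force: [-0.6, -0.7, -0.8]
opening: 0.174
grasp_force: 58.7
```

```bash
python3 -c "
from h import *
from bench import readout
o=readout.get_obs();print(o['eef_pos'],o['wrist_force'],shift(o,[.5148,-.0124,.17],18))"
```

```text
[ 0.48360413 -0.37370806  0.17081584] [-0.56315154 -0.70203601 -0.83550517] (array([218.5, 289.4,   1.2]), array([-0.   , -0.002,  0.524]))
```

play_rows:
  xyz:
    - [22,29,0]
    - [55,72,0]
    - [90,120,0]
    - [125,165,0]
    - [160,212,0]
    - [190,252,0]
    - [210,278,0]
    - [218.5,289.5,0]
    - [218.5,289.5,0]
    - [218.5,289.5,0]
  rot:
    - [0,0,0.05]
    - [0,0,0.15]
    - [0,0,0.25]
    - [0,0,0.35]
    - [0,0,0.45]
    - [0,0,0.524]
    - [0,0,0.524]
    - [0,0,0.524]
    - [0,0,0.524]
    - [0,0,0.524]
  grip: [0,0,0,0,0,0,0,0,0,0]

```text
time_s: 10.25
eef_pos: [0.5153, -0.014, 0.1715]
eef_rot: [-0.0, 0.588, 0.809, -0.0]
wrist_force: [0.1, -0.2, -0.6]
opening: 0.177
grasp_force: 58.8
```

```bash
python3 - <<'E'
from h import *
from bench import readout,vision
np.set_printoptions(precision=4,suppress=True)
o=readout.get_obs();print(o['eef_pos'],o['wrist_force'],shift(o,[.5148,-.0124,.095],18))
out=[]
for n,(x,y,w,h) in (("top",(200,150,80,100)),("side",(225,190,100,125))):
    c=vision.camera(n); np.savez(f"{n}3.npz",**c)
    out.append(cv2.resize(c["color"][y:y+h,x:x+w,::-1],(400,500),interpolation=cv2.INTER_CUBIC))
cv2.imwrite("pics/g.png",np.hstack(out))
E
```

```text
[ 0.5153 -0.014   0.1715] [ 0.057  -0.1505 -0.6038] (array([ 1.7,  0.1, 76.5]), array([-0.001,  0.   , -0.001]))
```

View pics/g.png

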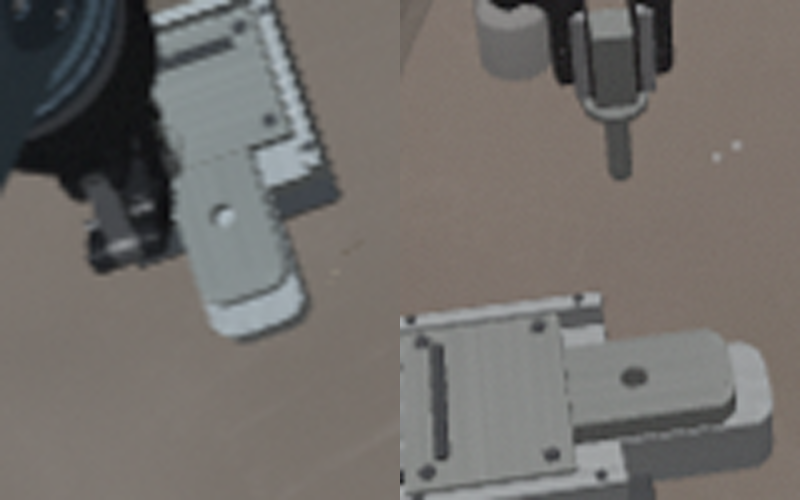

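The view shows the pin held upright with its tip at side crop (618,178), and the eye at top crop (223,216) and side crop (633,377). I'll check the tip projection next.

```bash
python3 - <<'E'
from h import *
S=dict(np.load("side3.npz"));T=dict(np.load("top3.npz"))
np.set_printoptions(precision=4,suppress=True)
def proj(c,p):
    q=np.linalg.inv(c["extrinsics"])@np.append(p,1);q=c["camera_matrix"]@q[:3];return q[:2]/q[2]
f=lambda x,y:(225+(x-400+.5)/4-.5,190+(y+.5)/4-.5)
print("tip seen",f(618,178),"pred",proj(S,[.5153,-.014,.1475]))
for z in(.1775,.2145):print(proj(S,[.5153,-.014,z]))
print("collar seen",f(612,103),"top",f(612,25))
print("tip at z.1475",plane(S,*f(618,177),.1475))
e=f(633.5,377);t=(200+223.5/5-.5,150+216.5/5-.5)
print("eye",plane(S,*e,.04),plane(T,*t,.04),tri(T,t,S,e))
print(cloud(S)[190:197,275:280].mean((0,1)))
E
```

```text
tip seen (279.125, 234.125) pred [280.2131 233.7165]
[279.079  218.1425]
[277.5917 197.7206]
collar seen (277.625, 215.375) top (277.625, 195.875)
tip at z.1475 [ 0.5168 -0.0134  0.1475]
eye [ 0.5164 -0.0126  0.04  ] [ 0.5145 -0.0122  0.04  ] (array([ 0.5154, -0.0122,  0.0403]), [np.float64(0.000917582789964529), np.float64(0.0009175827899645394)])
[ 0.5375 -0.1006  0.1568]
```

play_rows:
  xyz:
    - [1.5,-0.3,15]
    - [1.5,-0.3,35]
    - [1.5,-0.3,60]
    - [1.5,-0.3,80]
    - [1.5,-0.3,97]
    - [1.5,-0.3,97]
    - [1.5,-0.3,97]
    - [1.5,-0.3,97]
    - [1.5,-0.3,97]
    - [1.5,-0.3,97]
  rot:
    - [0,0,0]
    - [0,0,0]
    - [0,0,0]
    - [0,0,0]
    - [0,0,0]
    - [0,0,0]
    - [0,0,0]
    - [0,0,0]
    - [0,0,0]
    - [0,0,0]
  grip: [0,0,0,0,0,0,0,0,0,0]

```text
time_s: 11.6
eef_pos: [0.5148, -0.0116, 0.0752]
eef_rot: [0.0, 0.588, 0.809, 0.0]
wrist_force: [-0.8, -1.1, -0.9]
opening: 0.171
grasp_force: 58.8
```

```bash
python3 - <<'E'
from h import *
from bench import readout,vision
np.set_printoptions(precision=4,suppress=True)
o=readout.get_obs();print(o['eef_pos'],o['wrist_force'],shift(o,[.5147,-.0126,.064],18))
c=vision.camera("side");np.savez("side4.npz",**c)
cv2.imwrite("pics/i.png",cv2.resize(c["color"][245:305,245:325,::-1],(800,600),interpolation=cv2.INTER_CUBIC))
E
```

```text
[ 0.5148 -0.0116  0.0752] [-0.8069 -1.0783 -0.8973] (array([-0.9, -0.5, 11.2]), array([ 0.001,  0.   , -0.   ]))
```

View pics/i.png

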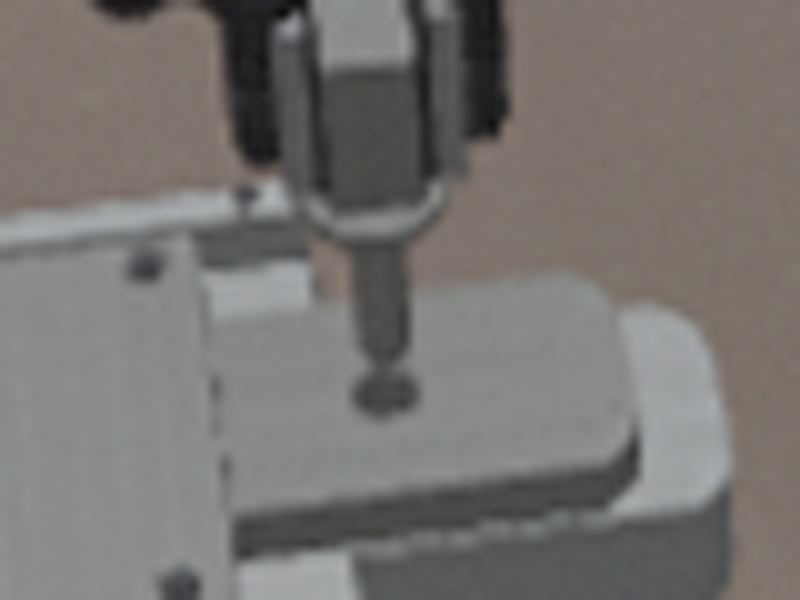

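The pin tip is at crop (384,353), just above the eye at (385,390). I'll work out the offset in world coordinates.

```bash
python3 - <<'E'
from h import *
S=dict(np.load("side4.npz"));np.set_printoptions(precision=4,suppress=True)
f=lambda x,y:(245+(x+.5)/10-.5,245+(y+.5)/10-.5)
e=plane(S,*f(385,391),.04)
for z in(.048,.050,.052):print(z,plane(S,*f(384,353),z)-e)
# collar underside centre: collar front rim bottom y~240 minus 12mm*.61
p=cloud(S); print("grip top z", (p[245:251,278:286,2]).round(4))
E
```

```text
0.048 [-0.0001 -0.0009  0.008 ]
0.05 [-0.0005  0.0009  0.01  ]
0.052 [-0.001   0.0027  0.012 ]
grip top z [[0.1236 0.1234 0.1221 0.1225 0.1232 0.1221 0.1223 0.1238]
 [0.1227 0.1219 0.122  0.1228 0.1222 0.1227 0.1232 0.1217]
 [0.1219 0.1234 0.1225 0.1223 0.1222 0.1217 0.1236 0.1213]
 [0.1234 0.1231 0.1226 0.1223 0.1242 0.1242 0.123  0.1216]
 [0.1211 0.1228 0.1233 0.1232 0.1219 0.1238 0.1226 0.1231]
 [0.123  0.1221 0.1239 0.1224 0.1215 0.1223 0.1228 0.1204]]
```

play_rows:
  xyz:
    - [-1.6,-0.3,0]
    - [-1.6,-0.3,3]
    - [-1.6,-0.3,6]
    - [-1.6,-0.3,8]
    - [-1.6,-0.3,10]
    - [-1.6,-0.3,11]
    - [-1.6,-0.3,12]
    - [-1.6,-0.3,13]
    - [-1.6,-0.3,14]
    - [-1.6,-0.3,14]
  rot:
    - [0,0,0]
    - [0,0,0]
    - [0,0,0]
    - [0,0,0]
    - [0,0,0]
    - [0,0,0]
    - [0,0,0]
    - [0,0,0]
    - [0,0,0]
    - [0,0,0]
  grip: [0,0,0,0,0,0,0,0,0,0]

```text
time_s: 12.9
eef_pos: [0.5148, -0.0131, 0.0608]
eef_rot: [0.0, 0.588, 0.809, 0.0]
wrist_force: [0.0, 0.3, -0.7]
opening: 0.173
grasp_force: 58.7
```

No force below the contact height, so the tip is entering the eye.

play_rows:
  xyz:
    - [0,0,1]
    - [0,0,2]
    - [0,0,3]
    - [0,0,4]
    - [0,0,5]
    - [0,0,6]
    - [0,0,6]
    - [0,0,6]
    - [0,0,6]
    - [0,0,6]
  rot:
    - [0,0,0]
    - [0,0,0]
    - [0,0,0]
    - [0,0,0]
    - [0,0,0]
    - [0,0,0]
    - [0,0,0]
    - [0,0,0]
    - [0,0,0]
    - [0,0,0]
  grip: [0,0,0,0,0,0,0,0,0,0]

```text
time_s: 14.15
eef_pos: [0.5147, -0.0132, 0.0548]
eef_rot: [-0.0, 0.588, 0.809, -0.0]
wrist_force: [0.9, 0.8, -0.4]
opening: 0.176
grasp_force: 58.7
```

play_rows:
  xyz:
    - [0,-1,0]
    - [0,-2,0]
    - [0,-3,0]
    - [0,-4,0]
    - [0,-5,0]
    - [0,-6,0]
    - [0,-7,0]
    - [0,-8,0]
    - [0,-8,0]
    - [0,-8,0]
  rot:
    - [0,0,0]
    - [0,0,0]
    - [0,0,0]
    - [0,0,0]
    - [0,0,0]
    - [0,0,0]
    - [0,0,0]
    - [0,0,0]
    - [0,0,0]
    - [0,0,0]
  grip: [0,0,0,0,0,0,0,0,0,0]

```text
time_s: 15.4
eef_pos: [0.5072, -0.0156, 0.0549]
eef_rot: [0.0, 0.588, 0.809, 0.0]
wrist_force: [1.7, 1.6, -2.1]
opening: 0.178
grasp_force: 58.6
```

play_rows:
  xyz:
    - [0,-1.2,0]
    - [0,-2.4,0]
    - [0,-3.6,0]
    - [0,-4.8,0]
    - [0,-6,0]
    - [0,-7.2,0]
    - [0,-8.4,0]
    - [0,-9.6,0]
    - [0,-10,0]
    - [0,-10,0]
  rot:
    - [0,0,0]
    - [0,0,0]
    - [0,0,0]
    - [0,0,0]
    - [0,0,0]
    - [0,0,0]
    - [0,0,0]
    - [0,0,0]
    - [0,0,0]
    - [0,0,0]
  grip: [0,0,0,0,0,0,0,0,0,0]

```text
time_s: 16.65
eef_pos: [0.4983, -0.0185, 0.055]
eef_rot: [0.001, 0.588, 0.809, 0.001]
wrist_force: [5.7, 4.6, -2.6]
opening: 0.173
grasp_force: 58.5
```

play_rows:
  xyz:
    - [0.5,-1,0]
    - [0.7,-2,0]
    - [0.7,-3,0]
    - [0.7,-4,0]
    - [0.7,-5,1]
    - [0.7,-5,2]
    - [0.7,-5,3]
    - [0.7,-5,3.5]
    - [0.7,-5,3.5]
    - [0.7,-5,3.5]
  rot:
    - [0,0,0]
    - [0,0,0]
    - [0,0,0]
    - [0,0,0]
    - [0,0,0]
    - [0,0,0]
    - [0,0,0]
    - [0,0,0]
    - [0,0,0]
    - [0,0,0]
  grip: [0,0,0,0,0,0,0,0,0,0]

```text
time_s: 17.9
eef_pos: [0.4948, -0.0195, 0.0527]
eef_rot: [0.002, 0.588, 0.809, 0.001]
wrist_force: [5.8, 6.6, 3.3]
opening: 0.174
grasp_force: 59.7
```

play_rows:
  xyz:
    - [0.5,0,0]
    - [1,0,0]
    - [1.5,0,0]
    - [1.5,0,0]
    - [1.5,-0.5,0]
    - [1.5,-1,0]
    - [1.5,-1.5,0]
    - [1.5,-2,0]
    - [1.5,-2,0]
    - [1.5,-2,0]
  rot:
    - [0,0,0]
    - [0,0,0]
    - [0,0,0]
    - [0,0,0]
    - [0,0,0]
    - [0,0,0]
    - [0,0,0]
    - [0,0,0]
    - [0,0,0]
    - [0,0,0]
  grip: [0,0,0,0,0,0,0,0,0,0]

```text
time_s: 19.15
eef_pos: [0.4931, -0.0196, 0.0528]
eef_rot: [0.003, 0.588, 0.809, 0.001]
wrist_force: [7.4, 1.9, -0.3]
opening: 0.178
grasp_force: 59.0
```

play_rows:
  xyz:
    - [0,0,0.7]
    - [0,-0.5,1]
    - [0,-1,1]
    - [0,-1.5,1]
    - [0,-2,1]
    - [0,-2.5,1]
    - [0,-3,1]
    - [0,-3,1]
    - [0,-3,1]
    - [0,-3,1]
  rot:
    - [0,0,0]
    - [0,0,0]
    - [0,0,0]
    - [0,0,0]
    - [0,0,0]
    - [0,0,0]
    - [0,0,0]
    - [0,0,0]
    - [0,0,0]
    - [0,0,0]
  grip: [0,0,0,0,0,0,0,0,0,0]

```text
time_s: 20.4
eef_pos: [0.4908, -0.0202, 0.0522]
eef_rot: [0.003, 0.588, 0.809, 0.002]
wrist_force: [8.0, 4.3, 2.4]
opening: 0.174
grasp_force: 59.4
```

play_rows:
  xyz:
    - [0.3,0,0.5]
    - [0.3,-0.5,1]
    - [0.3,-1,1]
    - [0.3,-1.5,1]
    - [0.3,-2,1]
    - [0.3,-2,1]
    - [0.3,-2,1]
    - [0.3,-2,1]
    - [0.3,-2,1]
    - [0.3,-2,1]
  rot:
    - [0,0,0]
    - [0,0,0]
    - [0,0,0]
    - [0,0,0]
    - [0,0,0]
    - [0,0,0]
    - [0,0,0]
    - [0,0,0]
    - [0,0,0]
    - [0,0,0]
  grip: [0,0,0,0,0,0,0,0,0,0]

```text
time_s: 21.65
eef_pos: [0.4893, -0.0207, 0.0515]
eef_rot: [0.004, 0.588, 0.809, 0.002]
wrist_force: [8.0, 4.2, 3.9]
opening: 0.176
grasp_force: 59.6
```

play_rows:
  xyz:
    - [0,-0.5,0]
    - [0,-1,0]
    - [0,-1.5,0]
    - [0,-2,0]
    - [0,-2,0]
    - [0,-2,0.5]
    - [0,-2,1]
    - [0,-2,1]
    - [0,-2,1]
    - [0,-2,1]
  rot:
    - [0,0,0]
    - [0,0,0]
    - [0,0,0]
    - [0,0,0]
    - [0,0,0]
    - [0,0,0]
    - [0,0,0]
    - [0,0,0]
    - [0,0,0]
    - [0,0,0]
  grip: [0,0,0,0,0,0,0,0,0,0]

```text
time_s: 22.9
eef_pos: [0.4886, -0.0211, 0.0511]
eef_rot: [0.005, 0.588, 0.809, 0.003]
wrist_force: [11.8, 6.1, 5.9]
opening: 0.175
grasp_force: 60.1
```

play_rows:
  xyz:
    - [0,0.5,0.5]
    - [0,1,1]
    - [0,1.5,1.5]
    - [0,2,2]
    - [0,2,2]
    - [0,2,2.5]
    - [0,2,3]
    - [0,2,3]
    - [0,2,3]
    - [0,2,3]
  rot:
    - [0,0,0]
    - [0,0,0]
    - [0,0,0]
    - [0,0,0]
    - [0,0,0]
    - [0,0,0]
    - [0,0,0]
    - [0,0,0]
    - [0,0,0]
    - [0,0,0]
  grip: [0,0,0,0,0,0,0,0,0,0]

```text
time_s: 24.15
eef_pos: [0.4891, -0.0207, 0.0474]
eef_rot: [0.004, 0.588, 0.809, 0.002]
wrist_force: [8.6, 4.7, 2.4]
opening: 0.172
grasp_force: 59.6
```

It has dropped into the lower eye. Continuing down gently.

play_rows:
  xyz:
    - [0.2,0,1]
    - [0.3,0,2]
    - [0.3,0,3]
    - [0.3,0,4]
    - [0.3,0,5]
    - [0.3,0,6]
    - [0.3,0,7]
    - [0.3,0,8]
    - [0.3,0,8]
    - [0.3,0,8]
  rot:
    - [0,0,0]
    - [0,0,0]
    - [0,0,0]
    - [0,0,0]
    - [0,0,0]
    - [0,0,0]
    - [0,0,0]
    - [0,0,0]
    - [0,0,0]
    - [0,0,0]
  grip: [0,0,0,0,0,0,0,0,0,0]

```text
time_s: 25.4
eef_pos: [0.4894, -0.0206, 0.0395]
eef_rot: [0.004, 0.588, 0.809, 0.002]
wrist_force: [8.8, 4.2, 2.7]
opening: 0.168
grasp_force: 59.7
```

play_rows:
  xyz:
    - [0,0,1]
    - [0,0,2]
    - [0,0,3]
    - [0,0,4]
    - [0,0,5]
    - [0,0,6]
    - [0,0,7]
    - [0,0,7]
    - [0,0,7]
    - [0,0,7]
  rot:
    - [0,0,0]
    - [0,0,0]
    - [0,0,0]
    - [0,0,0]
    - [0,0,0]
    - [0,0,0]
    - [0,0,0]
    - [0,0,0]
    - [0,0,0]
    - [0,0,0]
  grip: [0,0,0,0,0,0,0,0,0,0]

```text
time_s: 26.65
eef_pos: [0.4895, -0.0206, 0.0326]
eef_rot: [0.004, 0.588, 0.809, 0.002]
wrist_force: [9.4, 3.3, 3.2]
opening: 0.17
grasp_force: 59.8
```

play_rows:
  xyz:
    - [0,0,0.5]
    - [0,0,1]
    - [0,0,1.5]
    - [0,0,2]
    - [0,0,2.5]
    - [0,0,3]
    - [0,0,3.5]
    - [0,0,4]
    - [0,0,4]
    - [0,0,4]
  rot:
    - [0,0,0]
    - [0,0,0]
    - [0,0,0]
    - [0,0,0]
    - [0,0,0]
    - [0,0,0]
    - [0,0,0]
    - [0,0,0]
    - [0,0,0]
    - [0,0,0]
  grip: [0,0,0,0,0,0,0,0,0,0]

```text
time_s: 27.9
eef_pos: [0.4899, -0.0205, 0.0301]
eef_rot: [0.004, 0.588, 0.809, 0.002]
wrist_force: [3.5, 5.7, 19.3]
opening: 0.174
grasp_force: 62.0
```

The collar is seated: z stopped at 0.030 and the force rose to 19 N. Easing off the pressure and then opening.

play_rows:
  xyz:
    - [0,0,-1]
    - [0,0,-1.5]
    - [0,0,-1.5]
    - [0,0,-1.5]
    - [0,0,-1.5]
    - [0,0,-1.5]
    - [0,0,-1.5]
    - [0,0,-1.5]
    - [0,0,-1.5]
    - [0,0,-1.5]
  rot:
    - [0,0,0]
    - [0,0,0]
    - [0,0,0]
    - [0,0,0]
    - [0,0,0]
    - [0,0,0]
    - [0,0,0]
    - [0,0,0]
    - [0,0,0]
    - [0,0,0]
  grip: [0,0,0,0.25,0.4,0.5,0.5,0.5,0.5,0.5]

```text
time_s: 29.15
eef_pos: [0.4853, -0.0197, 0.0278]
eef_rot: [-0.0, 0.588, 0.809, -0.0]
wrist_force: [-0.2, 0.2, -0.2]
opening: 0.5
grasp_force: 0.0
```

play_rows:
  xyz:
    - [0,3,-5]
    - [0,4,-15]
    - [0,4,-30]
    - [0,4,-50]
    - [0,4,-70]
    - [0,4,-90]
    - [0,4,-120]
    - [-60,4,-150]
    - [-120,4,-160]
    - [-150,4,-160]
  rot:
    - [0,0,0]
    - [0,0,0]
    - [0,0,0]
    - [0,0,0]
    - [0,0,0]
    - [0,0,0]
    - [0,0,0]
    - [0,0,0]
    - [0,0,0]
    - [0,0,0]
  grip: [0.5,0.5,0.5,0.5,0.5,0.5,0.5,0.5,0.5,0.5]

```text
time_s: 30.4
eef_pos: [0.5371, -0.1644, 0.1909]
eef_rot: [0.002, 0.588, 0.809, 0.0]
wrist_force: [-0.3, 0.2, -0.4]
opening: 0.504
grasp_force: 0.0
```

```bash
python3 - <<'E'
from h import *
from bench import readout,vision
np.set_printoptions(precision=4,suppress=True,linewidth=180)
print(readout.get_obs()["eef_pos"],readout.get_obs()["wrist_force"])
for n in("top","side"):
    c=vision.camera(n);np.savez(f"{n}5.npz",**c);p=cloud(c)
    d=np.hypot(p[...,0]-.4895,p[...,1]+.0205)
    k=(d<.025)&(p[...,2]>.07)&(p[...,2]<.1);q=p[k];print(n,len(q),q.mean(0),np.percentile(q[:,2],[50,75,90]))
    k=(d<.04)&(d>.02)&(p[...,2]>.034)&(p[...,2]<.046);print(" cover z",np.median(p[k][:,2]))
E
```

```text
[ 0.5371 -0.1644  0.1909] [-0.2698  0.1822 -0.433 ]
top 12 [ 0.4966 -0.0238  0.0755] [0.0758 0.0765 0.077 ]
 cover z 0.039466033341568174
side 107 [ 0.493  -0.0176  0.0766] [0.0773 0.0781 0.0789]
 cover z 0.040547546656496736
```

The grip top is at 0.077, which matches the pin fully home. Letting the arm settle, then handing in.

play_rows:
  xyz:
    - [0,0,0]
    - [0,0,0]
    - [0,0,0]
    - [0,0,0]
    - [0,0,0]
    - [0,0,0]
    - [0,0,0]
    - [0,0,0]
    - [0,0,0]
    - [0,0,0]
  rot:
    - [0,0,0]
    - [0,0,0]
    - [0,0,0]
    - [0,0,0]
    - [0,0,0]
    - [0,0,0]
    - [0,0,0]
    - [0,0,0]
    - [0,0,0]
    - [0,0,0]
  grip: [0.5,0.5,0.5,0.5,0.5,0.5,0.5,0.5,0.5,0.5]

```text
time_s: 31.75
eef_pos: [0.5355, -0.1612, 0.1878]
eef_rot: [0.0, 0.588, 0.809, -0.0]
wrist_force: [0.6, -0.6, -0.0]
opening: 0.499
grasp_force: 0.0
```

```bash
python3 -c "
from bench import ctrl
print(ctrl.hand_in())"
```

```text
the job is handed in; nothing more can be done
None
```

The pin is through both eyes with its collar seated on the cover, as far as the force and depth readings show; I released it, moved the arm clear and handed the job in at about 32 s, but no verdict came back.

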